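# Tap the block down onto its parallels

### The arm

A 7-joint arm with a two-finger parallel gripper is mounted at the origin on the work surface. World frame = base frame: x ahead of the robot, y to its left, z up, the work surface at z = 0. Lengths are in m, angles in rad, forces in N, time in s.
With the tool pointing down it reaches from about 0.425 to 0.95 m from the base axis. Payload 4.7 kg.
Tool frame: the origin (TCP) lies between the finger pads; the fingertips stand 25 mm ahead of it and the grasp point (between the pads) lies 6 mm ahead of it; z points along the fingers, y is the line along which they close (so a half turn about z gives the same grasp; the last joint's range is limited). The gripper opens to 87 mm and grips with 3 to 60 N. Pads are 19 mm wide; open, the fingers measure 117 mm over their backs; the gripper's body (75 mm by 190 mm) begins 51 mm behind the grasp point.
Start: joints at [1.149, 0.469, -0.049, 1.532, 0.024, 1.141, -0.082], TCP at [0.258, -0.624, 0.248] pointing down, gripper open.
Joint ranges: [-2.59, 2.59], [-0.33, 1.99], [-1.39, 1.29], [0.1, 2.45], [-1.04, 4.18], [0.21, 1.99], [-2.66, 2.66]. Speed limits (rad/s): [2.57, 2.57, 3.14, 3.14, 3.14, 3.14, 3.14].

### API

Orientations are given as a rotation vector (axis times angle).
In Python, from station import env gives the robot as it stands.
- The arm moves only by the shell command python3 -m inch 'ROWS' [FORCE]. ROWS is JSON, a list of rows, each an object with "grip": the gripper's target within -1 to 1 (fully open at 1, half-way at 0, shut at -1); "offset": the shift along the tool's x, y, z in cm, a list of three; "rotation": the turn, a rotation vector about the tool's x, y, z in rad, a list of three. A call has 1 to 20 rows; each row is the pose to reach, as a shift and turn from the pose commanded when the call began, along the tool's axes at that moment; what a row does not reach only later rows make up. A row lasts 1/8 s, in which the tool goes at most 62.5 mm and 10.7 degrees, less where a joint would pass 70% of its speed; a pose out of reach is approached as far as the arm can. A call with a gripper value outside its range is refused whole. The fingers move at their own pace and stop on an object; FORCE is the grip in N (left out, the last holds). Time passes only in rows, so rows that repeat a pose let the fingers close. It gives the time, the measured TCP pose, the force, the opening and the grip force at its end, in the units of the state.
- env.read_state(): the state, without advancing time (a new reading comes with each control period).
- env.camera(name): name is "scene" or "side" or "wrist"; returns (picture, depth): 400x640x3 uint8, red, green, blue; 400x640 float32, m along the optical axis (not along the pixel's ray), 0 where there is no reading.
- env.calibration(name): a dict with "fx", "fy", "cx", "cy" (pixels), "R" (3x3) and "t" (3): a world point X has camera coordinates R X + t; the wrist camera has in their place "T_tool_cam" (4x4, takes a point from camera to tool coordinates, whose origin is the TCP and whose axes are the flange's). Camera axes: x right, y down, z forward; pixel columns grow to the right and rows downward; lengths in m; the calibration is good to about 2 mm. A picture is of the moment at which its call begins: read the wrist's pose just before it. calibration takes no time and is no camera call.
- env.close_job(): hands the job in; it is judged then, once.
The state is a dict: "time_s": time; "joints": joint angles; "qd": joint speeds; "joint_efforts": joint torques, N m; "eef_pos": TCP position; "tool_rot": TCP orientation; "force": force on the tool from outside, world axes, zero at the start; "wrist_torque": the same for the moment, N m; "finger_gap": finger opening in m; "finger_force": force on a finger pad.
Only numpy, scipy, OpenCV 4.12 (cv2) and the standard library are available. Lean on these libraries where they do the work, as an engineer would, in place of code of your own. Each camera call takes 0.05 s, during which the arm holds its last target. There are 200 camera calls.

### The job

The copper block in the green vise stands proud of its parallels, so they can still slide. Take the white-headed nylon tapper by its grip and tap or press the block down with it until the block sits fully home on the parallels, then stand the tapper back upright where you took it from. Leave the dark steel tapper where it is, and do not touch the block with the robot itself.

Things in the scene. Friction and masses are not known exactly. Their poses are not given: they have to be found in the camera images.
- block: Copper-coloured block, 62 mm (its x, between the jaws) by 90 mm (its y, along the jaws) by 30 mm high, gripped level in the vise. Origin: centre of its underside; the flat top face that is tapped is 30 mm above it. It moves only straight up and down, against a steady friction of about 8 N, and stays where it is left. It starts 9 to 14 mm above the parallels; at home its origin is 60 mm above the vise's origin, against a hard stop.
- vise: Green machine vise, fixed to the bench, about 300 mm long (x, screw and handle at +x) and 160 mm wide (y). Origin: centre of the block's place, on the bench, z up. Jaw tops are 80 mm above the bench; two steel parallels 10 mm thick lie along the jaws under the block, their upper edges 60 mm above the bench; they are fixed here.
- nylon_tapper: White nylon-headed tapper with an orange grip; head 44 mm diameter and 45 mm tall at the bottom, above it a plain round grip 26 mm diameter and 80 mm tall (125 mm in all). Stands upright on the flat face of its head on a grey tool mat (4 mm thick), about 130 mm from the other tapper; either may be in either place. Origin: centre of the head's underside; z along the grip, upward. 150 to 350 g.
- steel_tapper: Dark steel-headed tapper with a black grip, to be left alone; head 44 mm diameter and 45 mm tall at the bottom, above it a plain round grip 26 mm diameter and 80 mm tall (125 mm in all). Stands upright on the flat face of its head on a grey tool mat (4 mm thick), about 130 mm from the other tapper; either may be in either place. Origin: centre of the head's underside; z along the grip, upward. About 550 g.
There are look-alikes about, which are no part of the job. Several things have the shape of the nylon_tapper; the one meant has the colours described above.

How it is judged:
By the outcome, as a careful person would: the job done as asked, in the order asked, and still so for the second after the job is handed in, with the robot touching nothing.
It also fails if it takes over 56 s, if anything falls off the work surface, if the arm or the gripper's body presses on something with over 40 N, if the wrist force passes 120 N, or if a joint passes its speed limit or range.

## Working session

There is one attempt and no reset: what is moved stays moved. The work goes in short steps, Python scripts to look and compute and a shell command to move; the robot and the scene stay as the last step left them, time stands still between calls to the robot, and variables do not carry over. Pictures are saved under pics/ and viewed, at most 10 in all, crops included, and the job is handed in when it is done.

```bash
mkdir -p pics; python3 - <<'E'
from station import env
import cv2,numpy as np
s=env.read_state();print({k:np.round(v,3).tolist() for k,v in s.items()})
ims=[]
for n in("scene","side"):
    p,d=env.camera(n);cv2.imwrite(f"pics/{n}0.png",p[:,:,::-1]);np.save(f"{n}0.npy",d)
    print(n,env.calibration(n))
print(env.calibration("wrist"))
E
```

```text
{'time_s': 0.0, 'joints': [1.149, 0.469, -0.049, 1.534, 0.024, 1.141, -0.082], 'qd': [0.0, -0.001, 0.001, -0.001, -0.0, -0.003, 0.001], 'joint_efforts': [-0.0, -50.797, -0.081, -23.616, -0.061, 0.038, 0.0], 'eef_pos': [0.258, -0.623, 0.247], 'tool_rot': [-3.079, -0.613, 0.001], 'force': [-0.271, 0.658, 0.201], 'wrist_torque': [-0.016, 0.08, 0.025], 'finger_force': 0.0, 'finger_gap': 0.087}
scene {'fx': 403.34820628293863, 'fy': 403.34820628293863, 'cx': 309.20384707824377, 'cy': 198.70304661401886, 'R': array([[ 0.03775635,  0.99918887,  0.01400243],
       [ 0.84932081, -0.02470382, -0.52729866],
       [-0.52652504,  0.03180143, -0.84956463]]), 't': array([-0.14789934, -0.3760192 ,  1.21599562])}
side {'fx': 466.6215900648114, 'fy': 466.6215900648114, 'cx': 318.46947955918756, 'cy': 201.93720395834023, 'R': array([[ 0.98313654, -0.18237177,  0.01353095],
       [-0.10418802, -0.61939395, -0.77813623],
       [ 0.15029107,  0.76360439, -0.62794978]]), 't': array([-0.49386813,  0.19109391,  0.83543903])}
{'fx': 309.9163508858577, 'fy': 309.9163508858577, 'cx': 317.36147545394346, 'cy': 199.10689042983915, 'T_tool_cam': array([[-1.41129567e-04, -9.68680349e-01, -2.48311019e-01,
         6.80982031e-02],
       [ 9.99999596e-01,  8.36775612e-05, -8.94790412e-04,
         1.30702513e-04],
       [ 8.87543949e-04, -2.48311045e-01,  9.68679946e-01,
        -1.37444577e-01],
       [ 0.00000000e+00,  0.00000000e+00,  0.00000000e+00,
         1.00000000e+00]])}
```

View pics/scene0.png

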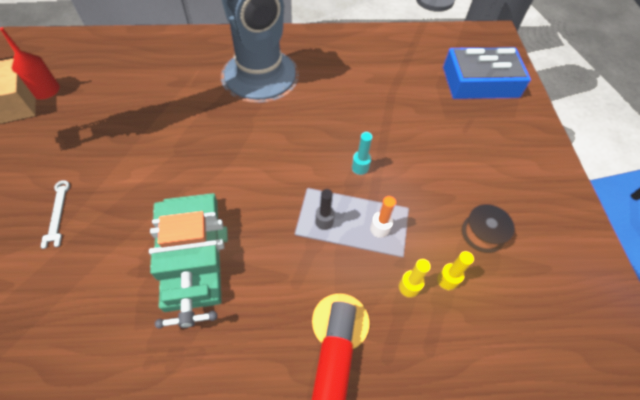

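View pics/side0.png

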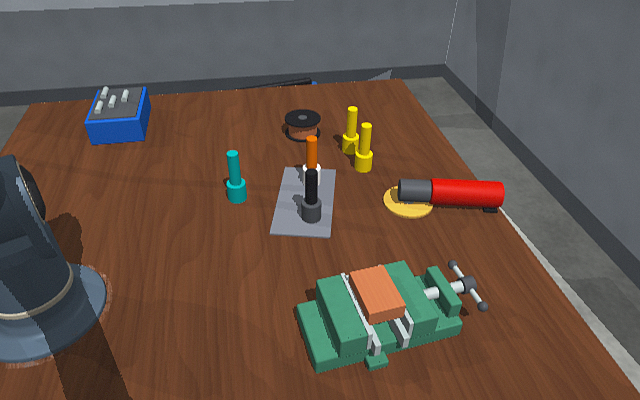

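The scene shows these look-alikes of the tapper: white/orange (383,217), dark/black (325,210), teal (363,155), yellow (413,280) and (456,272). I choose the white/orange one on the mat at (383,217). The copper block is at (182,228), and a red object lies at (335,350).

```bash
cat > h.py <<'E'
import numpy as np,cv2
from station import env
def cloud(n,d):
    c=env.calibration(n);v,u=np.mgrid[:400,:640]
    P=np.stack([(u-c['cx'])/c['fx']*d,(v-c['cy'])/c['fy']*d,d],-1)
    return (P-c['t'])@c['R']
E
python3 - <<'E'
from h import *
W={}
for n in("scene","side"):
    im=cv2.imread(f"pics/{n}0.png");d=np.load(f"{n}0.npy");P=cloud(n,d)
    h=cv2.cvtColor(im,cv2.COLOR_BGR2HSV).astype(int)
    boxes=dict(nylon=(370,195,400,240),steel=(314,188,336,230),block=(155,205,208,248),red=(310,290,375,400),teal=(350,130,375,176),mat=(297,190,410,255)) if n=="scene" else dict(nylon=(300,135,322,180),steel=(300,168,324,222),block=(345,262,410,325),red=(385,175,505,215))
    for k,(a,b,c,e) in boxes.items():
        m=np.zeros((400,640),bool);m[b:e,a:c]=1;m&=d>0
        if k=="nylon": m&=(h[:,:,0]<20)&(h[:,:,1]>180)&(P[:,:,2]>.06)
        if k=="steel": m&=(h[:,:,2]<60)&(P[:,:,2]>.06)
        if k=="block": m&=(h[:,:,0]<15)&(h[:,:,1]>120)&(P[:,:,2]>.085)
        if k in("red","teal"): m&=P[:,:,2]>.02
        q=P[m];print(n,k,len(q),np.percentile(q,[2,50,98],axis=0).round(3).tolist())
        if k=="nylon" or k=="steel":
            t=q[q[:,2]>q[:,2].max()-.006];print("  top",len(t),t.mean(0).round(4))
        if k=="block":
            z=np.median(q[:,2]);t=q[abs(q[:,2]-z)<.004]
            r=cv2.minAreaRect((t[:,:2]*1000).astype(np.float32));print("  rect",r, z)
im=cv2.imread("pics/scene0.png")[180:250,290:420];cv2.imwrite("pics/crop.png",cv2.resize(im,None,fx=5,fy=5))
E
```

```text
scene nylon 149 [[0.528, 0.281, 0.067], [0.543, 0.286, 0.127], [0.549, 0.3, 0.131]]
  top 84 [0.5379 0.2905 0.129 ]
scene steel 20 [[0.525, 0.162, 0.074], [0.526, 0.165, 0.111], [0.527, 0.168, 0.122]]
  top 7 [0.5257 0.1653 0.1184]
scene block 261 [[0.55, -0.174, 0.089], [0.598, -0.12, 0.099], [0.605, -0.091, 0.104]]
  rect ((592.3782958984375, -123.82257080078125), (42.84919357299805, 99.57720184326172), 36.416954040527344) 0.09936583127096531
scene red 2967 [[0.726, 0.126, 0.041], [0.821, 0.166, 0.059], [0.891, 0.203, 0.066]]
scene teal 495 [[0.347, 0.245, 0.023], [0.367, 0.262, 0.066], [0.378, 0.283, 0.126]]
scene mat 7322 [[0.428, 0.104, -0.002], [0.529, 0.232, 0.004], [0.595, 0.363, 0.128]]
side nylon 327 [[0.525, 0.277, 0.062], [0.536, 0.282, 0.102], [0.548, 0.297, 0.131]]
  top 61 [0.5361 0.2832 0.1296]
side steel 367 [[0.502, 0.149, 0.062], [0.513, 0.153, 0.101], [0.525, 0.167, 0.131]]
  top 68 [0.5143 0.1584 0.129 ]
side block 2057 [[0.536, -0.185, 0.087], [0.567, -0.148, 0.103], [0.601, -0.097, 0.105]]
  rect ((569.408935546875, -139.05758666992188), (62.42634963989258, 92.3772964477539), 6.319677352905273) 0.10316613830082065
side red 2586 [[0.722, 0.11, 0.022], [0.831, 0.144, 0.053], [0.935, 0.188, 0.066]]
```

View pics/crop.png

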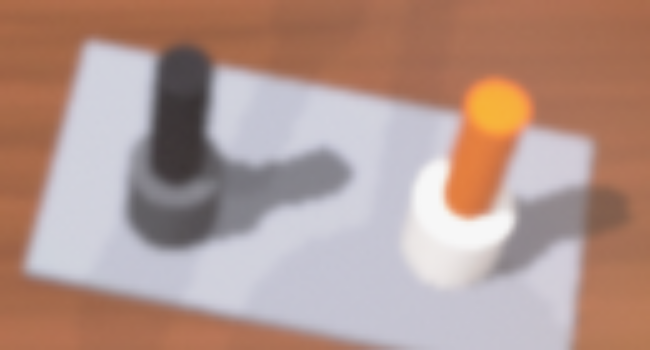

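The crop confirms the white head with the orange grip (crop (460,190)), next to the dark steel one (180,150). Next I work out the offsets.

```bash
cat >> h.py <<'E'
from scipy.spatial.transform import Rotation as Ro
def off(*pts):
    s=env.read_state();R=Ro.from_rotvec(s['tool_rot']).as_matrix();p=np.array(s['eef_pos'])
    print('tool axes',R.round(3).tolist(),'t',s['time_s'],'tcp',p.round(4),'F',np.round(s['force'],1))
    for q in pts: print(q,((np.array(q)-p)@R*100).round(2).tolist())
    v=Ro.from_matrix(R.T@np.diag([1.,-1,-1])).as_rotvec();print('turn to x-fwd',v.round(3))
E
python3 -c "
from h import *
off((.50,-.25,.26),(.47,.287,.26))"
```

```text
tool axes [[0.924, 0.383, -0.001], [0.383, -0.924, 0.002], [-0.0, -0.002, -1.0]] t 0.1 tcp [ 0.2582 -0.6232  0.2466] F [ 0.8 -0.4  0.3]
(0.5, -0.25, 0.26) [36.62, -25.22, -1.3]
(0.47, 0.287, 0.26) [54.41, -75.98, -1.21]
turn to x-fwd [-0.002  0.     0.393]
```

```bash
python3 -m inch '[{"grip":1,"offset":[12,-8,-1.3],"rotation":[0,0,0.1]},{"grip":1,"offset":[24,-16,-1.3],"rotation":[0,0,0.2]},{"grip":1,"offset":[36.6,-25.2,-1.3],"rotation":[0,0,0.393]},{"grip":1,"offset":[36.6,-25.2,-1.3],"rotation":[0,0,0.393]},{"grip":1,"offset":[36.6,-25.2,-1.3],"rotation":[0,0,0.393]},{"grip":1,"offset":[36.6,-25.2,-1.3],"rotation":[0,0,0.393]},{"grip":1,"offset":[36.6,-25.2,-1.3],"rotation":[0,0,0.393]},{"grip":1,"offset":[54.4,-76,-1.3],"rotation":[0,0,0.393]},{"grip":1,"offset":[54.4,-76,-1.3],"rotation":[0,0,0.393]},{"grip":1,"offset":[54.4,-76,-1.3],"rotation":[0,0,0.393]},{"grip":1,"offset":[54.4,-76,-1.3],"rotation":[0,0,0.393]},{"grip":1,"offset":[54.4,-76,-1.3],"rotation":[0,0,0.393]},{"grip":1,"offset":[54.4,-76,-1.3],"rotation":[0,0,0.393]},{"grip":1,"offset":[54.4,-76,-1.3],"rotation":[0,0,0.393]},{"grip":1,"offset":[54.4,-76,-1.3],"rotation":[0,0,0.393]},{"grip":1,"offset":[54.4,-76,-1.3],"rotation":[0,0,0.393]},{"grip":1,"offset":[54.4,-76,-1.3],"rotation":[0,0,0.393]},{"grip":1,"offset":[54.4,-76,-1.3],"rotation":[0,0,0.393]}]' 40
cat >> h.py <<'E'
def wrist(name):
    s=env.read_state();im,d=env.camera("wrist");im=np.ascontiguousarray(im[:,:,::-1]);cv2.imwrite(name,im)
    c=env.calibration("wrist");v,u=np.mgrid[:400,:640]
    P=np.stack([(u-c['cx'])/c['fx']*d,(v-c['cy'])/c['fy']*d,d,np.ones_like(d)],-1)@c['T_tool_cam'].T
    return im,d,P[...,:3]@Ro.from_rotvec(s['tool_rot']).as_matrix().T+s['eef_pos']
E
python3 - <<'E'
from h import *
im,d,P=wrist("pics/w1.png")
h=cv2.cvtColor(im,cv2.COLOR_BGR2HSV).astype(int)
m=(d>0)&(h[...,1]>150)&(h[...,0]<25)&(P[...,2]>.05)&(np.hypot(P[...,0]-.537,P[...,1]-.287)<.04)
q=P[m];t=q[q[:,2]>q[:,2].max()-.004];print(len(t),t.mean(0),t.min(0),t.max(0))
r=cv2.minEnclosingCircle((t[:,:2]*1000).astype(np.float32));print(r)
m=(d>0)&(h[...,1]<60)&(h[...,2]>150)&(abs(P[...,2]-.049)<.004)&(np.hypot(P[...,0]-.537,P[...,1]-.287)<.04)
print(m.sum(),cv2.minEnclosingCircle((P[m][:,:2]*1000).astype(np.float32)))
off()
E
```

```text
time_s: 2.35
eef_pos: [0.4701, 0.2857, 0.26]
tool_rot: [3.14, -0.001, -0.001]
force: [-0.5, -0.0, 0.1]
finger_gap: 0.0872
finger_force: 0.0
640 [0.5379862  0.29276331 0.12930648] [0.52704495 0.28104917 0.12763096] [0.54904845 0.30464945 0.13154015]
((537.7786865234375, 292.7749938964844), 11.950843811035156)
527 ((537.7046508789062, 292.59283447265625), 21.83555793762207)
tool axes [[1.0, -0.002, -0.0], [-0.002, -1.0, -0.002], [-0.0, 0.002, -1.0]] t 2.4 tcp [0.4704 0.2851 0.2601] F [ 0.3 -0.  -0.1]
turn to x-fwd [ 0.002  0.    -0.002]
```

View pics/w1.png

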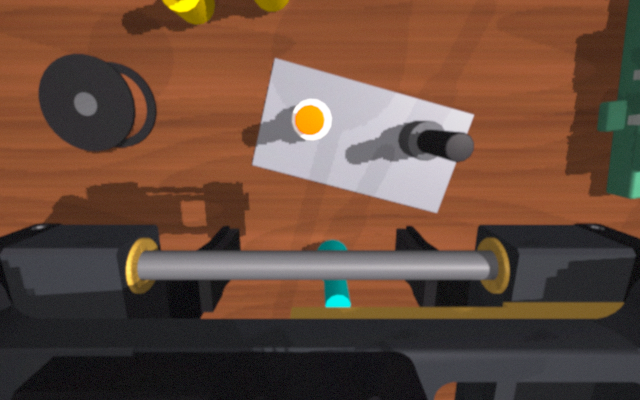

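The wrist view shows the nylon tapper at (310,120), the steel one at (440,142) and the teal one behind, between the fingers. Reach and grasp.

```bash
python3 -m inch '[{"grip":1,"offset":[6.75,-0.7,0],"rotation":[0,0,0]},{"grip":1,"offset":[6.75,-0.7,0],"rotation":[0,0,0]},{"grip":1,"offset":[6.75,-0.7,5],"rotation":[0,0,0]},{"grip":1,"offset":[6.75,-0.7,10],"rotation":[0,0,0]},{"grip":1,"offset":[6.75,-0.7,14],"rotation":[0,0,0]},{"grip":1,"offset":[6.75,-0.7,15.9],"rotation":[0,0,0]},{"grip":1,"offset":[6.75,-0.7,15.9],"rotation":[0,0,0]},{"grip":1,"offset":[6.75,-0.7,15.9],"rotation":[0,0,0]},{"grip":-1,"offset":[6.75,-0.7,15.9],"rotation":[0,0,0]},{"grip":-1,"offset":[6.75,-0.7,15.9],"rotation":[0,0,0]},{"grip":-1,"offset":[6.75,-0.7,15.9],"rotation":[0,0,0]},{"grip":-1,"offset":[6.75,-0.7,15.9],"rotation":[0,0,0]},{"grip":-1,"offset":[6.75,-0.7,15.9],"rotation":[0,0,0]},{"grip":-1,"offset":[6.75,-0.7,15.9],"rotation":[0,0,0]},{"grip":-1,"offset":[6.75,-0.7,15.9],"rotation":[0,0,0]},{"grip":-1,"offset":[6.75,-0.7,15.9],"rotation":[0,0,0]}]' 40
```

```text
time_s: 4.4
eef_pos: [0.5375, 0.2935, 0.1014]
tool_rot: [3.141, -0.001, -0.0]
force: [-0.4, -0.5, 0.1]
finger_gap: 0.0255
finger_force: 40.0
```

```bash
python3 -m inch '[{"grip":-1,"offset":[0,0,-3],"rotation":[0,0,0]},{"grip":-1,"offset":[0,0,-8],"rotation":[0,0,0]},{"grip":-1,"offset":[0,0,-13],"rotation":[0,0,0]},{"grip":-1,"offset":[0,0,-17],"rotation":[0,0,0]},{"grip":-1,"offset":[0,0,-17],"rotation":[0,0,0]},{"grip":-1,"offset":[-0.5,5,-17],"rotation":[0,0,0]},{"grip":-1,"offset":[-1,10,-17],"rotation":[0,0,0]},{"grip":-1,"offset":[-1.5,15,-17],"rotation":[0,0,0]},{"grip":-1,"offset":[-2,20,-17],"rotation":[0,0,0]},{"grip":-1,"offset":[-2.5,25,-17],"rotation":[0,0,0]},{"grip":-1,"offset":[-3,30,-17],"rotation":[0,0,0]},{"grip":-1,"offset":[-3.5,35,-17],"rotation":[0,0,0]},{"grip":-1,"offset":[-3.75,40,-17],"rotation":[0,0,0]},{"grip":-1,"offset":[-3.75,43.2,-17],"rotation":[0,0,0]},{"grip":-1,"offset":[-3.75,43.2,-17],"rotation":[0,0,0]},{"grip":-1,"offset":[-3.75,43.2,-17],"rotation":[0,0,0]},{"grip":-1,"offset":[-3.75,43.2,-17],"rotation":[0,0,0]}]'
python3 - <<'E'
from h import *
im,d,P=wrist("pics/w2.png")
h=cv2.cvtColor(im,cv2.COLOR_BGR2HSV).astype(int)
m=(d>0)&(h[...,1]>120)&(h[...,0]<15)&(abs(P[...,2]-.1)<.012)&(np.hypot(P[...,0]-.57,P[...,1]+.139)<.08)
m=cv2.morphologyEx(m.astype(np.uint8),cv2.MORPH_OPEN,np.ones((3,3)))>0
q=P[m];print(len(q),np.median(q[:,2]),cv2.minAreaRect((q[:,:2]*1000).astype(np.float32)))
off()
E
```

```text
time_s: 6.52
eef_pos: [0.4997, -0.1367, 0.2708]
tool_rot: [-3.141, -0.003, 0.002]
force: [-0.2, -0.2, -3.1]
finger_gap: 0.0249
finger_force: 40.0
4994 0.10339221819853245 ((569.948486328125, -137.0004425048828), (59.99223709106445, 89.5240249633789), 6.606112003326416)
tool axes [[1.0, 0.002, -0.001], [0.002, -1.0, 0.0], [-0.001, -0.0, -1.0]] t 6.575 tcp [ 0.4999 -0.1369  0.2711] F [ 0.5 -0.1 -2.8]
turn to x-fwd [-0.     0.001  0.002]
```

View pics/w2.png

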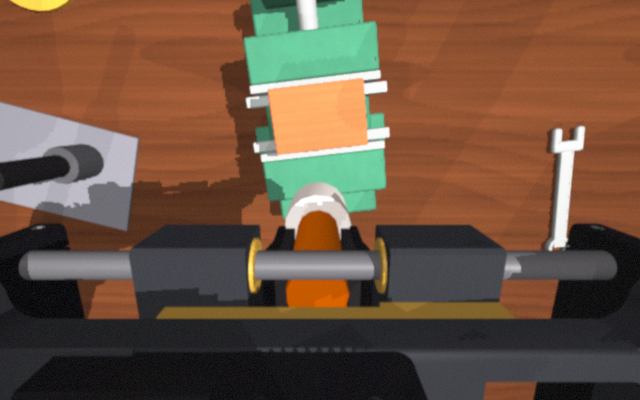

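The wrist view shows the copper block at (320,117) and the tapper held upright at (318,230). The block top is at z≈0.103. Move over it and press gently.

```bash
python3 -m inch '[{"grip":-1,"offset":[4,0,0],"rotation":[0,0,0]},{"grip":-1,"offset":[7,0,0],"rotation":[0,0,0]},{"grip":-1,"offset":[7,0,0],"rotation":[0,0,0]},{"grip":-1,"offset":[7,0,3],"rotation":[0,0,0]},{"grip":-1,"offset":[7,0,5.5],"rotation":[0,0,0]},{"grip":-1,"offset":[7,0,6.5],"rotation":[0,0,0]},{"grip":-1,"offset":[7,0,6.8],"rotation":[0,0,0]},{"grip":-1,"offset":[7,0,7.0],"rotation":[0,0,0]},{"grip":-1,"offset":[7,0,7.2],"rotation":[0,0,0]},{"grip":-1,"offset":[7,0,7.4],"rotation":[0,0,0]},{"grip":-1,"offset":[7,0,7.5],"rotation":[0,0,0]},{"grip":-1,"offset":[7,0,7.5],"rotation":[0,0,0]}]' 55
```

```text
time_s: 8.07
eef_pos: [0.5705, -0.1384, 0.197]
tool_rot: [3.141, -0.0, 0.002]
force: [0.2, -1.1, 1.1]
finger_gap: 0.0252
finger_force: 55.0
```

```bash
python3 -m inch '[{"grip":-1,"offset":[0,0,0.2],"rotation":[0,0,0]},{"grip":-1,"offset":[0,0,0.4],"rotation":[0,0,0]},{"grip":-1,"offset":[0,0,0.5],"rotation":[0,0,0]},{"grip":-1,"offset":[0,0,0.6],"rotation":[0,0,0]},{"grip":-1,"offset":[0,0,0.7],"rotation":[0,0,0]},{"grip":-1,"offset":[0,0,0.7],"rotation":[0,0,0]}]'; python3 -m inch '[{"grip":-1,"offset":[0,0,0.1],"rotation":[0,0,0]},{"grip":-1,"offset":[0,0,0.15],"rotation":[0,0,0]},{"grip":-1,"offset":[0,0,0.15],"rotation":[0,0,0]}]'
```

```text
time_s: 8.82
eef_pos: [0.5702, -0.1383, 0.1895]
tool_rot: [3.142, -0.0, 0.001]
force: [3.1, -0.8, 0.1]
finger_gap: 0.0251
finger_force: 55.0
time_s: 9.2
eef_pos: [0.5701, -0.1383, 0.1881]
tool_rot: [3.141, -0.0, 0.0]
force: [2.5, -0.6, 0.4]
finger_gap: 0.0248
finger_force: 55.0
```

```bash
python3 -m inch '[{"grip":-1,"offset":[0,0,0.1],"rotation":[0,0,0]},{"grip":-1,"offset":[0,0,0.1],"rotation":[0,0,0]}]'; python3 -m inch '[{"grip":-1,"offset":[0,0,0.1],"rotation":[0,0,0]},{"grip":-1,"offset":[0,0,0.1],"rotation":[0,0,0]}]';python3 -m inch '[{"grip":-1,"offset":[0,0,0.1],"rotation":[0,0,0]},{"grip":-1,"offset":[0,0,0.1],"rotation":[0,0,0]}]'
```

```text
time_s: 9.45
eef_pos: [0.5701, -0.1383, 0.1873]
tool_rot: [3.141, -0.0, 0.0]
force: [1.8, -1.2, 2.5]
finger_gap: 0.0253
finger_force: 55.0
time_s: 9.7
eef_pos: [0.5702, -0.1383, 0.1873]
tool_rot: [3.141, -0.001, 0.001]
force: [-0.8, -0.1, 7.3]
finger_gap: 0.0254
finger_force: 55.0
time_s: 9.95
eef_pos: [0.5703, -0.1383, 0.1872]
tool_rot: [3.141, -0.001, 0.002]
force: [-1.8, -0.1, 12.5]
finger_gap: 0.025
finger_force: 55.0
```

It has hit a hard stop at the predicted height (0.1873). One firmer press, then lift and check.

```bash
python3 -m inch '[{"grip":-1,"offset":[0,0,0.2],"rotation":[0,0,0]},{"grip":-1,"offset":[0,0,0.2],"rotation":[0,0,0]}]'; python3 -m inch '[{"grip":-1,"offset":[0,0,-0.5],"rotation":[0,0,0]},{"grip":-1,"offset":[0,0,-3],"rotation":[0,0,0]},{"grip":-1,"offset":[0,0,-8.6],"rotation":[0,0,0]},{"grip":-1,"offset":[-4,0,-8.6],"rotation":[0,0,0]},{"grip":-1,"offset":[-7,0,-8.6],"rotation":[0,0,0]},{"grip":-1,"offset":[-7,0,-8.6],"rotation":[0,0,0]},{"grip":-1,"offset":[-7,0,-8.6],"rotation":[0,0,0]},{"grip":-1,"offset":[-7,0,-8.6],"rotation":[0,0,0]}]'
python3 - <<'E'
from h import *
im,d,P=wrist("pics/w3.png")
h=cv2.cvtColor(im,cv2.COLOR_BGR2HSV).astype(int)
m=(d>0)&(h[...,1]>120)&(h[...,0]<15)&(abs(P[...,2]-.1)<.015)&(np.hypot(P[...,0]-.57,P[...,1]+.139)<.03)
print(m.sum(),np.median(P[m][:,2]))
p,d=env.camera("side");P=cloud("side",d);cv2.imwrite("pics/side1.png",cv2.resize(p[100:400,200:520,::-1],None,fx=2,fy=2))
h=cv2.cvtColor(p,cv2.COLOR_RGB2HSV).astype(int)
m=(h[...,1]>120)&(h[...,0]<15)&(np.hypot(P[...,0]-.57,P[...,1]+.139)<.03);print(m.sum(),np.median(P[m][:,2]))
off((.5378,.2932,.26))
E
```

```text
time_s: 10.2
eef_pos: [0.5705, -0.1384, 0.1872]
tool_rot: [3.14, -0.001, 0.003]
force: [-4.7, -0.4, 22.2]
finger_gap: 0.0253
finger_force: 55.0
time_s: 11.2
eef_pos: [0.5003, -0.138, 0.2684]
tool_rot: [-3.141, -0.001, 0.002]
force: [-0.0, -0.6, -3.5]
finger_gap: 0.0253
finger_force: 55.0
2640 0.09029709568485193
826 0.09037801089126328
tool axes [[1.0, 0.0, -0.001], [0.0, -1.0, 0.0], [-0.001, -0.0, -1.0]] t 11.3 tcp [ 0.5004 -0.138   0.2686] F [-0.1 -0.3 -3.1]
(0.5378, 0.2932, 0.26) [3.75, -43.12, 0.88]
turn to x-fwd [-0.     0.001  0.   ]
```

View pics/side1.png

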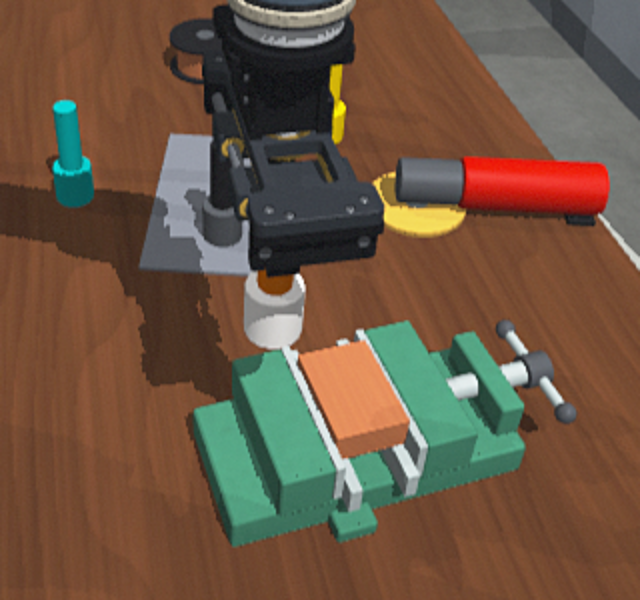

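The side view shows the block (crop (355,395)) seated, with its top at 0.090. The tapper is upright in the gripper at (275,305). Carry it back.

```bash
python3 -m inch '[{"grip":-1,"offset":[0,-3,0],"rotation":[0,0,0]},{"grip":-1,"offset":[0.5,-8,0],"rotation":[0,0,0]},{"grip":-1,"offset":[1,-13,0],"rotation":[0,0,0]},{"grip":-1,"offset":[1.5,-18,0],"rotation":[0,0,0]},{"grip":-1,"offset":[2,-23,0],"rotation":[0,0,0]},{"grip":-1,"offset":[2.5,-28,0],"rotation":[0,0,0]},{"grip":-1,"offset":[3,-33,0],"rotation":[0,0,0]},{"grip":-1,"offset":[3.5,-38,0],"rotation":[0,0,0]},{"grip":-1,"offset":[3.75,-41.5,0],"rotation":[0,0,0]},{"grip":-1,"offset":[3.75,-43.1,0],"rotation":[0,0,0]},{"grip":-1,"offset":[3.75,-43.1,0],"rotation":[0,0,0]},{"grip":-1,"offset":[3.75,-43.1,4],"rotation":[0,0,0]},{"grip":-1,"offset":[3.75,-43.1,9],"rotation":[0,0,0]},{"grip":-1,"offset":[3.75,-43.1,13],"rotation":[0,0,0]},{"grip":-1,"offset":[3.75,-43.1,15],"rotation":[0,0,0]},{"grip":-1,"offset":[3.75,-43.1,16],"rotation":[0,0,0]},{"grip":-1,"offset":[3.75,-43.1,16.2],"rotation":[0,0,0]},{"grip":-1,"offset":[3.75,-43.1,16.2],"rotation":[0,0,0]},{"grip":-1,"offset":[3.75,-43.1,16.2],"rotation":[0,0,0]}]'
```

```text
time_s: 13.68
eef_pos: [0.5382, 0.2932, 0.1083]
tool_rot: [-3.141, 0.0, -0.003]
force: [-0.4, 0.0, -3.3]
finger_gap: 0.0246
finger_force: 55.0
```

```bash
python3 -m inch '[{"grip":-1,"offset":[0,0,0.3],"rotation":[0,0,0]},{"grip":-1,"offset":[0,0,0.5],"rotation":[0,0,0]},{"grip":-1,"offset":[0,0,0.6],"rotation":[0,0,0]},{"grip":-1,"offset":[0,0,0.6],"rotation":[0,0,0]}]'; python3 -m inch '[{"grip":-1,"offset":[0,0,0.1],"rotation":[0,0,0]},{"grip":-1,"offset":[0,0,0.1],"rotation":[0,0,0]},{"grip":-1,"offset":[0,0,0.1],"rotation":[0,0,0]}]'
```

```text
time_s: 14.18
eef_pos: [0.5376, 0.2927, 0.1014]
tool_rot: [3.141, -0.0, 0.0]
force: [-1.6, -0.9, 0.9]
finger_gap: 0.025
finger_force: 55.0
time_s: 14.55
eef_pos: [0.5376, 0.2927, 0.1013]
tool_rot: [3.141, -0.0, 0.001]
force: [-2.1, -3.1, 7.1]
finger_gap: 0.025
finger_force: 55.0
```

Standing on the mat. Release, then retreat up and back.

```bash
python3 -m inch '[{"grip":-1,"offset":[0,0,-0.1],"rotation":[0,0,0]},{"grip":-1,"offset":[0,0,-0.1],"rotation":[0,0,0]},{"grip":0,"offset":[0,0,-0.1],"rotation":[0,0,0]},{"grip":1,"offset":[0,0,-0.1],"rotation":[0,0,0]},{"grip":1,"offset":[0,0,-0.1],"rotation":[0,0,0]},{"grip":1,"offset":[0,0,-0.1],"rotation":[0,0,0]},{"grip":1,"offset":[0,0,-0.1],"rotation":[0,0,0]},{"grip":1,"offset":[0,0,-0.1],"rotation":[0,0,0]},{"grip":1,"offset":[0,0,-3],"rotation":[0,0,0]},{"grip":1,"offset":[0,0,-8],"rotation":[0,0,0]},{"grip":1,"offset":[0,0,-13],"rotation":[0,0,0]},{"grip":1,"offset":[-3,0,-16],"rotation":[0,0,0]},{"grip":1,"offset":[-6.7,0,-16],"rotation":[0,0,0]},{"grip":1,"offset":[-6.7,0,-16],"rotation":[0,0,0]},{"grip":1,"offset":[-6.7,0,-16],"rotation":[0,0,0]},{"grip":1,"offset":[-6.7,0,-16],"rotation":[0,0,0]}]'
python3 - <<'E'
from h import *
im,d,P=wrist("pics/w4.png")
h=cv2.cvtColor(im,cv2.COLOR_BGR2HSV).astype(int)
m=(d>0)&(h[...,1]>150)&(h[...,0]<25)&(P[...,2]>.05)&(np.hypot(P[...,0]-.537,P[...,1]-.287)<.04)
q=P[m];t=q[q[:,2]>q[:,2].max()-.004];print(len(t),t.mean(0))
E
```

```text
time_s: 16.55
eef_pos: [0.4715, 0.2924, 0.2596]
tool_rot: [3.141, -0.002, -0.0]
force: [-0.4, 0.7, -0.3]
finger_gap: 0.087
finger_force: 0.0
637 [0.53788383 0.29296335 0.12933846]
```

View pics/w4.png

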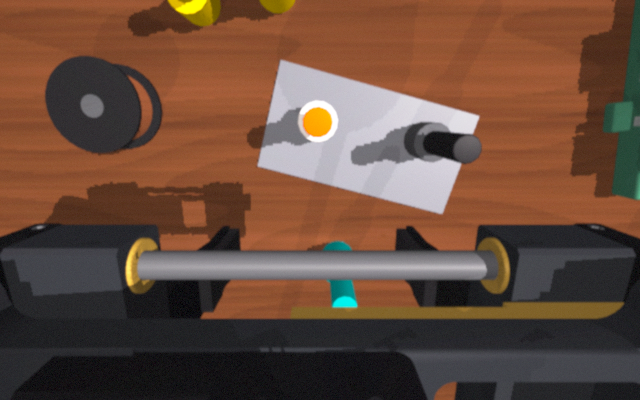

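The tapper stands upright at (318,121), within 0.3 mm of where it was. The steel tapper is unmoved at (445,145), and the gripper is clear.

```bash
python3 -c "
from station import env
print(env.close_job())"
```

```text
the job is handed in; nothing more can be done
None
```

The block is fully home on the parallels (top measured at 90 mm), the nylon tapper stands upright back where it was, the steel tapper was left alone, and the job was handed in at about 17 s.

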